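# Gauge the bores of repaired lock blocks and pull the clogged one

## Robot

A 6-joint arm with a two-finger parallel gripper is mounted at the origin on the work surface. World frame = base frame: x ahead of the robot, y to its left, z up, the work surface at z = 0. Lengths are in m, angles in rad, forces in N, time in s.
With the tool pointing down it reaches from about 0.35 to 0.975 m from the base axis. Payload 4.9 kg.
Tool frame: the origin (TCP) lies on the centre line of the jaws, within the pads' length; the fingertips stand 25 mm ahead of it and the grasp point (between the pads) lies 6 mm ahead of it; z points along the fingers, y is the line along which they close (so a half turn about z gives the same grasp; the last joint's range is limited). The gripper opens to 85 mm and grips with 20 to 120 N. Pads are 22 mm wide; open, the fingers measure 114 mm over their backs; the gripper's body (76 mm by 85 mm) begins 54 mm behind the grasp point. The pads swing forward as they close: fully open they stand 13 mm farther back than shut.
Start: joints at [1.068, 0.053, 1.613, -0, 1.476, -0.119], TCP at [0.234, 0.58, 0.256] pointing down, gripper open.
Joint ranges: [-3.01, 3.01], [-1.01, 2.22], [0.06, 2.58], [-1.02, 4.17], [0.09, 2.62], [-3.14, 3.14]. Speed limits (rad/s): [2.57, 2.57, 3.14, 3.14, 3.14, 3.14].

## Interface

Orientations are given as a unit quaternion [w, x, y, z].
In Python, from plant import state, grab_frame, get_calibration, job gives the robot as it stands. The module is installed in compiled form; this text tells all that it offers.
- The arm moves only by the tool move_arm, never from a script. Its argument "targets" is a list that holds one entry, the list of rows, each a list of 5 numbers: the opening in per cent of the stroke, from 0 (shut) to 100 (fully open), then the shift along the tool's x, y, z as a fraction of full scale, then the turn about the tool's z as a fraction of full scale. A call has 1 to 5 rows; each row shifts and turns the commanded pose from where the row before left it, along the tool's axes as they then stand; what a row does not reach is not made up. Full scale, the value 1, is 0.6 m for a shift and 6 degrees for a turn. A row lasts 1/12 s, in which the tool goes at most 41.7 mm and 7.16 degrees, less where a joint would pass 70% of its speed; a pose out of reach is approached as far as the arm can. A call with a number of a shift or a turn outside -1 to 1 is refused whole. A call with a gripper value outside its range is refused whole. The fingers move at their own pace and stop on an object; the grip force is fixed at half the most. Time passes only in rows, so rows that do not move let the fingers close. It gives the time, the measured TCP pose, the force, the opening and the grip force at its end, in the units of the state.
- state(): the state, without advancing time (a new reading comes with each control period).
- grab_frame(name): name is "side" or "top"; returns the picture (384x512x3 uint8, red, green, blue); there is no depth.
- get_calibration(name): a dict with "vertical_fov" (degrees; the focal length in pixels is half the picture's height over the tangent of half this angle, whatever the lens; pixels are square), "cx", "cy" (the principal point, pixels), "R" (3x3) and "t" (3): a world point X has camera coordinates R X + t. Camera axes: x right, y down, z forward; pixel columns grow to the right and rows downward; lengths in m; the calibration is good to about 2 mm. A picture is of the moment at which its call begins. get_calibration takes no time and is no camera call.
- job.job_done(): hands the job in; it is judged then, once.
The state is a dict: "time": time; "joint_pos": joint angles; "joint_vel": joint speeds; "joint_efforts": joint torques, N m; "tool_pos": TCP position; "tool_rot": TCP orientation; "contact_force": force on the tool from outside, world axes, zero at the start; "ft_torque": the same for the moment, N m; "gripper_width": opening from 0.0 (shut) to 1.0 (fully open); "grasp_force": force on a finger pad.
Only numpy, scipy, OpenCV 4.12 (cv2) and the standard library are available. Lean on these libraries where they do the work, as an engineer would, in place of code of your own. Each camera call takes 0.05 s, during which the arm holds its last target. There are 200 camera calls.

## Task

Take the pin gauge from its stand and try it gently in the bore of every lock block in the rack, one after another, starting at the end nearest the gauge stand: lower it each time until it is fully home or clearly stopped by the block, without forcing it. Then put the gauge back upright in its stand and, for any block whose bore stopped the gauge, set that block down upright on the floor of the rework tray without dropping it. Leave the good blocks in their nests and everything else on the bench where it is.

Things in the scene. Friction and masses are not known exactly. Their poses are not given: they have to be found in the camera images.
- gauge_grip (a point): The pin gauge, grasp point on its axis at mid-height of its round handle (22 mm dia, 50 mm tall). From the top down (z axis up along the gauge): handle 50 mm, flange 30 mm dia and 6 mm thick, steel pin 14 mm dia and 36 mm long with a bevelled end; 92 mm in all, about 0.14 kg. This point is 67 mm above the pin's end, 25 mm above the flange.
- gauge_tip (a point): Lower end of the gauge's pin, on its axis (z axis up along the gauge). The flange's underside is 36 mm above it. The gauge starts upright in its stand.
- stand_hole0 (a point): Mouth of the gauge stand's hole, centre, on top of the stand (fixed dark wooden block 56 x 56 x 45 mm). Hole 20 mm dia, 40 mm deep, with a bevelled rim; parked, the gauge's flange rests on the stand's top.
- nest_1 (a point): Rack, floor centre of the nest nearest the gauge stand. Rack: fixed wooden board 90 x 260 x 12 mm with three 52 x 50 mm nests in a row, 80 mm pitch, walled by 6 mm high ribs. y axis: along the row towards the gauge stand's end; x across the row; z up; the nest's floor is 12 mm above the table.
- nest_2 (a point): Floor centre of the middle nest, axes as nest_1.
- nest_3 (a point): Floor centre of the nest farthest from the gauge stand (nearest the tray), axes as nest_1.
- tray_in (a point): Rework tray, centre of its inner floor (4 mm above the table), empty at the start. Fixed open grey tray 170 mm (x) by 140 mm (y) outside, walls 4 mm thick, 30 mm high; axes along its sides, z up.
- block_a_centre (a point): Centre of lock block a: a 46 x 46 x 45 mm (tall) wooden block, top painted white, about 0.08 kg, standing in one of the nests (which one varies), sides parallel to the nest's. Axes along its sides, z up. The three blocks look alike.
- block_a_bore (a point): Mouth of block a's bore, centre of its top face, 22.5 mm above its centre. All bores are 16.5 mm dia with bevelled mouths. In a clear bore the pin goes home: flange on the block, end 36 mm below the mouth; in a clogged (narrowed) one it stops about 18 mm down. Which are clogged must be found by trying.
- block_b_centre (a point): Centre of lock block b: a 46 x 46 x 45 mm (tall) wooden block, top painted white, about 0.08 kg, standing in one of the nests (which one varies), sides parallel to the nest's. Axes along its sides, z up. The three blocks look alike.
- block_b_bore (a point): Mouth of block b's bore, centre of its top face, 22.5 mm above its centre. All bores are 16.5 mm dia with bevelled mouths. In a clear bore the pin goes home: flange on the block, end 36 mm below the mouth; in a clogged (narrowed) one it stops about 18 mm down. Which are clogged must be found by trying.
- block_c_centre (a point): Centre of lock block c: a 46 x 46 x 45 mm (tall) wooden block, top painted white, about 0.08 kg, standing in one of the nests (which one varies), sides parallel to the nest's. Axes along its sides, z up. The three blocks look alike.
- block_c_bore (a point): Mouth of block c's bore, centre of its top face, 22.5 mm above its centre. All bores are 16.5 mm dia with bevelled mouths. In a clear bore the pin goes home: flange on the block, end 36 mm below the mouth; in a clogged (narrowed) one it stops about 18 mm down. Which are clogged must be found by trying.
- filler_tin: closed filler tin, 84 mm dia, 85 mm tall; a bystander, standing or lying on the table, origin in its underside.
- putty_knife: putty knife lying flat, 200 mm long, along its x axis, less than 40 mm high; a bystander lying on the table, origin in its underside.
- brush: paint brush lying flat, 190 mm long, along its x axis, less than 40 mm high; a bystander lying on the table, origin in its underside.
- sanding_block: cork sanding block, 100 x 65 x 30 mm; a bystander, standing or lying on the table, origin in its underside.
- screw_jar: glass jar with black lid, 60 mm dia, 60 mm tall; a bystander, standing or lying on the table, origin in its underside.
- hinge: brass butt hinge lying open and flat, 72 x 75 mm, 7 mm high; a bystander, standing or lying on the table, origin in its underside.
- screwdriver: screwdriver lying flat, 200 mm long, along its x axis, less than 40 mm high; a bystander lying on the table, origin in its underside.
Things that resemble listed ones, but are neither listed nor needed, are in the scene too. Leave any pink or purple look-alike of the part that bears block_a_centre alone.

How it is judged:
On the way, in this order (a step that is already met when the one before it is completed fails the run):
1. the gauge has been tried in the block in the first nest: home in a clear bore, or pressing lightly on the blockage of a clogged one (horizontal distance between gauge_tip and nest_1 below 0.006 m and (z of gauge_tip in the frame of nest_1 below 0.014 m or (horizontal distance between gauge_tip and block_b_bore below 0.006 m and z of gauge_tip in the frame of nest_1 below 0.031 m and contact force between gauge and block_b above 1 N))), for 0.05 s.
2. the gauge has been tried in the block in the second nest: home in a clear bore, or pressing lightly on the blockage of a clogged one (horizontal distance between gauge_tip and nest_2 below 0.006 m and (z of gauge_tip in the frame of nest_2 below 0.014 m or (horizontal distance between gauge_tip and block_b_bore below 0.006 m and z of gauge_tip in the frame of nest_2 below 0.031 m and contact force between gauge and block_b above 1 N))), for 0.05 s.
3. the gauge has been tried in the block in the third nest: home in a clear bore, or pressing lightly on the blockage of a clogged one (horizontal distance between gauge_tip and nest_3 below 0.006 m and (z of gauge_tip in the frame of nest_3 below 0.014 m or (horizontal distance between gauge_tip and block_b_bore below 0.006 m and z of gauge_tip in the frame of nest_3 below 0.031 m and contact force between gauge and block_b above 1 N))), for 0.05 s.
4. the clogged block is lowered to the rework tray's floor still in the fingers (z of block_b_centre in the frame of tray_in below 0.034 m and x of block_b_centre in the frame of tray_in between -0.065 and 0.065 m and y of block_b_centre in the frame of tray_in between -0.05 and 0.05 m and contact force between the fingers and block_b above 0.5 N), for 0.02 s.
At the end, for the whole second after the job is handed in: The gauge is upright (within 7 degrees) in its stand, its flange within 5 mm of the stand's top; the clogged block stands upright (within 8 degrees) on the floor of the rework tray, and the other blocks stand in their nests within 10 mm of where they were; all released and at rest (horizontal distance between gauge_tip and stand_hole0 below 0.006 m and z of gauge_tip in the frame of stand_hole0 below -0.031 m and angle between gauge_tip's own z axis and vertical below 0.12 rad and linear speed of each of gauge, block_b, block_a, block_c below 0.02 m/s and x of block_b_centre in the frame of tray_in between -0.065 and 0.065 m and y of block_b_centre in the frame of tray_in between -0.05 and 0.05 m and z of block_b_centre in the frame of tray_in below 0.027 m and angle between block_b_centre's own z axis and vertical below 0.15 rad and distance of each of block_a_centre, block_c_centre from where it was at the start of the episode below 0.01 m and angle between each of block_a_centre, block_c_centre's own z axis and vertical below 0.1 rad); the robot touches nothing.
It fails at once if the gauge is forced into a block (over 50 N) (contact force between gauge and block_a above 50 N or contact force between gauge and block_b above 50 N or contact force between gauge and block_c above 50 N).
It fails at once if a good block is lifted or pulled out of its nest (moved over 25 mm) (distance of any of block_a_centre, block_c_centre from where it was at the start of the episode above 0.025 m).
It fails at once if a bystander is moved by more than 30 mm (distance of any of filler_tin, putty_knife, brush, sanding_block, screw_jar, hinge, screwdriver from where it was at the start of the episode above 0.03 m).
It also fails if it takes over 64 s, if anything falls off the work surface, if the arm or the gripper's body presses on something with over 40 N, if the wrist force passes 120 N, or if a joint passes its speed limit or range.

## Working session

There is one attempt and no reset: what is moved stays moved. The work goes in short steps, Python scripts to look and compute and a tool call to move; the robot and the scene stay as the last step left them, time stands still between calls to the robot, and variables do not carry over. Pictures are saved under pics/ and viewed, at most 10 in all, crops included, and the job is handed in when it is done.

Besides the shell and the picture viewer there is one more tool, called after "Emit:" as a command line: name --argument value ..., lists and objects as JSON in quotes. move_arm: Moves the arm, as the interface text tells. Shift numbers are shares of 0.6 m and turn numbers shares of 6 degrees, none past 1 either way. Its arguments: {"type":"object","properties":{"targets":{"type":"array"}},"required":["targets"]}

```bash
mkdir -p pics; python3 - <<'E'
from plant import *
import cv2
for n in("top","side"):
    cv2.imwrite(f"pics/{n}0.png",cv2.resize(grab_frame(n)[:,:,::-1],(800,600),interpolation=cv2.INTER_CUBIC)); print(n,get_calibration(n))
    import numpy as np; 
print(state())
E
```

```text
top {'vertical_fov': 44.23916010203499, 'cx': 253.4360779381548, 'cy': 181.66935551051267, 'R': array([[-0.00311658, -0.99996537, -0.00771644],
       [-0.99858317,  0.003522  , -0.05309653],
       [ 0.05312187,  0.00754002, -0.99855957]]), 't': array([0.06177719, 0.50909014, 1.50781284])}
side {'vertical_fov': 55.289102710100536, 'cx': 256.5399665337311, 'cy': 194.66315802753218, 'R': array([[ 0.98226515, -0.18665001, -0.01780331],
       [-0.11202611, -0.50809302, -0.85398573],
       [ 0.1503507 ,  0.84083486, -0.51999174]]), 't': array([-0.51322906,  0.16086202,  0.9045395 ])}
{'time': 0.1, 'joint_pos': array([ 1.06804593e+00,  5.32881451e-02,  1.61413796e+00, -8.86883443e-06,
        1.47603256e+00, -1.19027204e-01]), 'joint_vel': array([ 0.00090566, -0.00064966, -0.00215646,  0.00099345, -0.00158269,
       -0.00219309]), 'joint_efforts': array([ 2.75398435e-06, -3.94902992e+01, -3.71362317e+01, -9.36221818e-05,
        3.89996596e-03,  8.89322962e-06]), 'tool_pos': array([0.23375064, 0.57908379, 0.25519879]), 'tool_rot': array([-2.81207829e-04,  1.90686161e-01,  9.81650609e-01, -8.89627426e-04]), 'contact_force': array([-0.08116346, -0.46074777,  0.06911705]), 'ft_torque': array([-0.00404223, -0.01048364,  0.01248679]), 'grasp_force': 0.0, 'gripper_width': 0.9986217710496015}
```

View pics/top0.png

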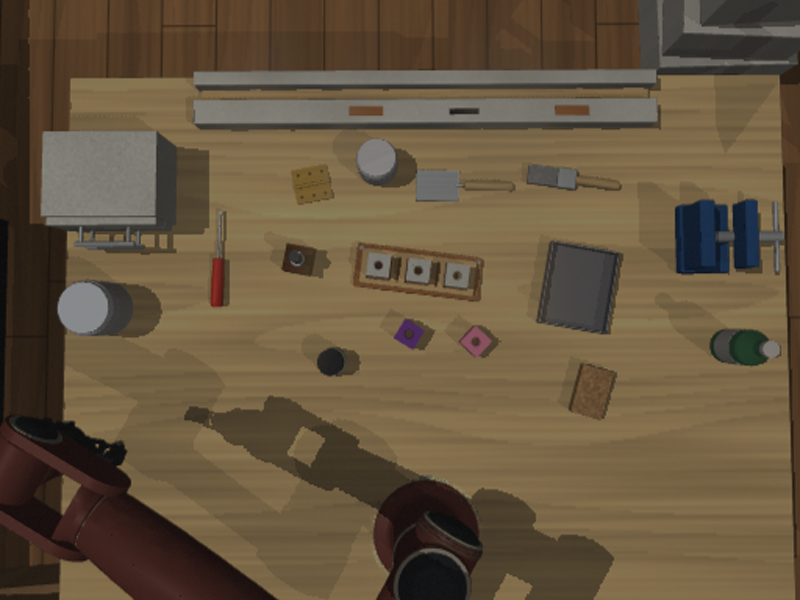

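View pics/side0.png

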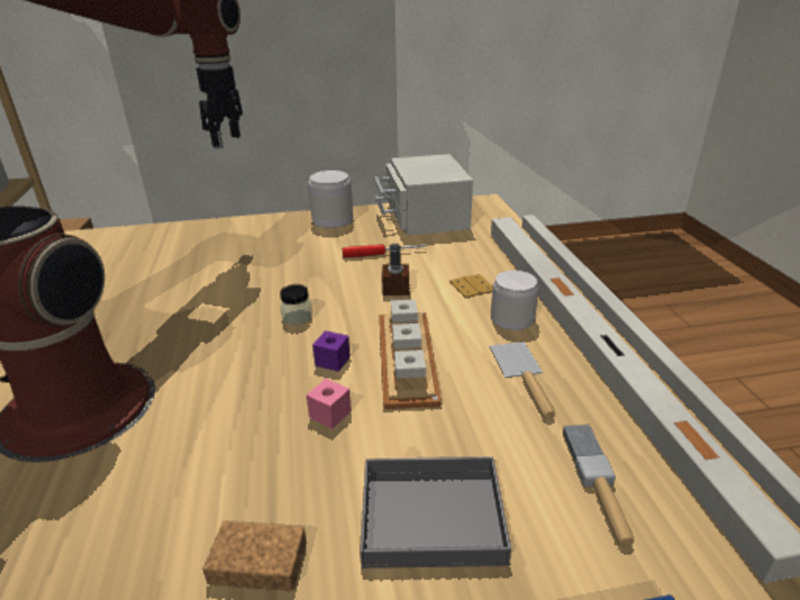

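Top view: three white-topped blocks in the rack at about (378,266), (418,271) and (457,275). The gauge in its stand is at (299,258) and the tray at (580,287). The purple (409,333) and pink (476,341) blocks outside the rack are look-alikes to leave alone. The side view agrees. Next I measure, with an enlarged crop to confirm.

```bash
cat > h.py <<'E'
from plant import *
import cv2, numpy as np
def ray(n,uv):
    c=get_calibration(n); f=192/np.tan(np.radians(c["vertical_fov"]/2)); R=c["R"]
    d=R.T@np.array([(uv[0]-c["cx"])/f,(uv[1]-c["cy"])/f,1]); return -R.T@c["t"],d
def onz(n,uv,z):
    o,d=ray(n,uv); return o+d*(z-o[2])/d[2]
def proj(n,X):
    c=get_calibration(n); f=192/np.tan(np.radians(c["vertical_fov"]/2)); p=c["R"]@np.array(X)+c["t"]
    return np.array([f*p[0]/p[2]+c["cx"],f*p[1]/p[2]+c["cy"]])
E
python3 - <<'E'
from h import *
im=grab_frame("top"); sd=grab_frame("side")
hsv=cv2.cvtColor(im,cv2.COLOR_RGB2HSV)
def blobs(n,im,x0,x1,y0,y1,z,fn,amin):
    hsv=cv2.cvtColor(im,cv2.COLOR_RGB2HSV); m=np.zeros(im.shape[:2],np.uint8)
    m[y0:y1,x0:x1]=fn(hsv)[y0:y1,x0:x1]*255
    cs,_=cv2.findContours(m,cv2.RETR_EXTERNAL,cv2.CHAIN_APPROX_NONE)
    for c in cs:
        if cv2.contourArea(c)<amin: continue
        h=cv2.convexHull(c); M=cv2.moments(h); uv=(M["m10"]/M["m00"],M["m01"]/M["m00"])
        w=np.array([onz(n,p[0],z)[:2] for p in h],np.float32); r=cv2.minAreaRect(w)
        print(n,np.round(uv,1),cv2.contourArea(c),"world",onz(n,uv,z).round(4),"rect",np.round(r[0],4),np.round(r[1],4),round(r[2],1))
white=lambda h:(h[...,1]<45)&(h[...,2]>110)
blobs("top",im,228,308,155,192,.057,white,30)
blobs("side",sd,240,285,185,250,.057,lambda h:(h[...,1]<45)&(h[...,2]>120),30)
blobs("top",im,340,402,150,216,.034,lambda h:(h[...,1]<60)&(h[...,2]<130),500)
a=cv2.resize(im[145:220,170:320][:,:,::-1],(800,400),interpolation=cv2.INTER_NEAREST); 
b=sd[150:265,225:325][:,:,::-1]; b=cv2.resize(b,(0,0),fx=5,fy=5,interpolation=cv2.INTER_NEAREST)
cv2.imwrite("pics/crt.png",a); cv2.imwrite("pics/crs.png",b)
E
```

```text
top [292.5 175.8] 167.5 world [ 0.5248 -0.0625  0.057 ] rect [ 0.5251 -0.0623] [0.0435 0.0432] 82.5
top [267.4 172.5] 168.0 world [0.5357 0.0159 0.057 ] rect [0.5357 0.016 ] [0.0439 0.0432] 82.6
top [241.7 169.1] 172.5 world [0.5466 0.0964 0.057 ] rect [0.5468 0.0963] [0.0444 0.0433] 82.7
side [261.8 230.1] 191.5 world [ 0.5243 -0.0656  0.057 ] rect [ 0.5248 -0.0648] [0.0488 0.0441] 79.7
side [259.6 212.1] 156.0 world [0.5342 0.0128 0.057 ] rect [0.5337 0.0137] [0.047  0.0456] 77.8
side [257.9 196.3] 118.5 world [0.5449 0.0916 0.057 ] rect [0.5457 0.0927] [0.0492 0.0432] 83.4
top [369.9 183.5] 2295.0 world [ 0.5011 -0.3095  0.034 ] rect [ 0.5012 -0.3091] [0.1427 0.1693] 79.8
```

View pics/crt.png

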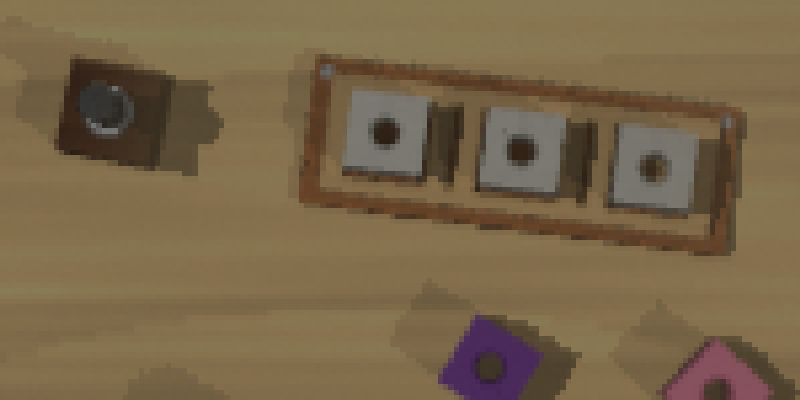

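View pics/crs.png

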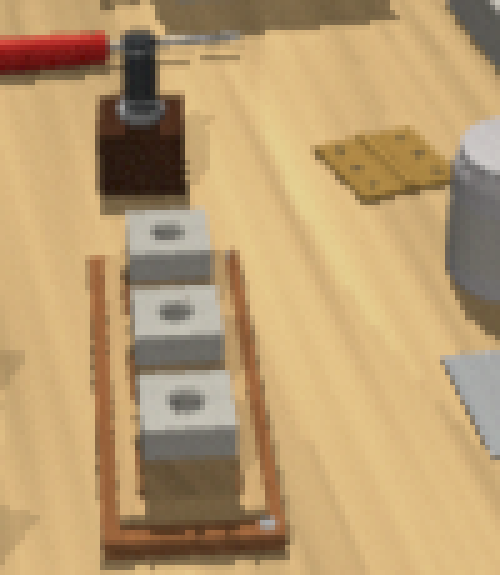

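```bash
cat >> h.py <<'E'
from scipy.spatial.transform import Rotation as Ro
def Rt(): q=state()["tool_rot"]; return Ro.from_quat([q[1],q[2],q[3],q[0]]).as_matrix()
def plan(dst,yaw=None):
    """dst: TCP target; yaw: wanted world angle (deg) of tool y, mod 180"""
    s=state(); R=Rt(); d=R.T@(np.array(dst)-s["tool_pos"])
    now=np.degrees(np.arctan2(R[1,1],R[0,1]))
    print("tcp",s["tool_pos"].round(4),"yaw",round(now,2),"tilt z",R[:,2].round(4),"t",round(s["time"],2),"F",s["contact_force"].round(1),"w",round(s["gripper_width"],3))
    print("shift in full scales",(d/.6).round(4),"rows>=",round(np.linalg.norm(d)/.0417,1))
    if yaw is not None:
        t=(yaw-now+90)%180-90; print("turn full scales",round(-t/6,3))
E
python3 - <<'E'
from h import *
im=grab_frame("top"); h=cv2.cvtColor(im,cv2.COLOR_RGB2HSV)
# stand: dark brown
m=np.zeros(im.shape[:2],np.uint8); roi=(slice(152,180),slice(176,203))
m[roi]=((h[...,2]<72)|(h[...,1]<60))[roi]*255
cs,_=cv2.findContours(m,cv2.RETR_EXTERNAL,cv2.CHAIN_APPROX_NONE); c=max(cs,key=cv2.contourArea)
w=np.array([onz("top",p[0],.045)[:2] for p in c],np.float32); print("stand",cv2.minAreaRect(w))
m2=np.zeros_like(m); m2[roi]=(h[...,1]<70)[roi]*255
cs,_=cv2.findContours(m2,cv2.RETR_EXTERNAL,cv2.CHAIN_APPROX_NONE); c=max(cs,key=cv2.contourArea); print("handle+flange bbox",cv2.boundingRect(c))
for uv,z in (((188.0,163.9),.101),((189.7,165.3),.051),((191,165.7),.045)): print(uv,onz("top",uv,z).round(4))
sd=grab_frame("side"); hs=cv2.cvtColor(sd,cv2.COLOR_RGB2HSV)
print("side handle top guess", [ (onz("side",(225+139/5-.5,150+35/5-.5),.101)).round(4), onz("side",(225+141/5-.5,150+108/5-.5),.051).round(4)])
print("tray yaw etc: rect above"); plan([.56,.25,.2],-7.6)
for y in range(158,172): print("".join("%4d"%v for v in h[y,180:202,1]),"|","".join("%4d"%v for v in h[y,180:202,2]))
E
```

```text
stand ((0.5580613613128662, 0.257506787776947), (0.0618232861161232, 0.0547046922147274), 78.48567199707031)
handle+flange bbox (185, 161, 10, 10)
(188.0, 163.9) [0.5595 0.2586 0.101 ]
(189.7, 165.3) [0.5597 0.2605 0.051 ]
(191, 165.7) [0.5589 0.2572 0.045 ]
side handle top guess [array([0.5601, 0.26  , 0.101 ]), array([0.5596, 0.2565, 0.051 ])]
tray yaw etc: rect above
tcp [0.2339 0.5794 0.2559] yaw 68.01 tilt z [-4.e-04 -6.e-04 -1.e+00] t 0.3 F [ 0.3 -0.2 -0.2] w 1.001
shift in full scales [-0.7095 -0.3054  0.0932] rows>= 11.2
turn full scales 12.601
 107 108 108 139 143 142 137 134 141 130 132 130 128 128 126 121 119 113 114 114 111 105 |  122 123 120  55  50  52  52  57  56  57  58  59  60  64  65  74  75  81  83  94 106 134
 108 107 110 133 130 138 130 140 139 134 143 130 127 134 125 128 126 124 124 117 117 104 |  118 117 102  50  51  50  51  53  57  59  59  61  62  61  63  64  65  66  68  70  72  81
 108 108 112 148 140 135 125  74  76  90 134 130 130 134 124 129 126 128 124 120 118 108 |  109 109  93  50  51  53  53  62  64  68  57  61  63  63  64  65  67  68  68  68  65  59
 
[... 1278 characters left out ...]
2 119  33   4   6  55  47  42  22  25  91 116 114 107 114 109 108 104 |  113  55  53  54  54  58  78 115  87  42  49  55  70  70  56  55  56  57  58  56  59  86
 114 142 140 137 140 137 102  40  15   2   4   7  41  67 128 124 109 109 112 107 105 106 |  101  52  53  54  53  54  60  82 103 116 115 116  75  57  64  64  56  56  57  57  63  87
 114 142 146 146 132 132 134 117  70  38  42  48 100 115 122 127 124 120 120 107 105 103 |   98  54  56  56  56  56  57  59  69  74  73  75  64  62  65  66  66  66  64  57  68  87
 127 144 141 143 139 136 134 134 134 130 132 128 134 121 124 122 124 127 114 106 106 104 |   76  55  56  57  57  58  57  59  59  59  60  60  61  63  64  65  66  66  58  58  77  88
```

Emit:
move_arm --targets '[[[100,-0.059,-0.0255,0.008,0],[100,-0.059,-0.0255,0.008,0],[100,-0.059,-0.0255,0.008,0],[100,-0.059,-0.0255,0.008,0],[100,-0.059,-0.0255,0.008,0]]]'

```text
time: 0.72
tool_pos: [0.3703, 0.441, 0.2322]
tool_rot: [0.0, 0.19, 0.982, 0.0]
contact_force: [1.4, 1.0, 0.5]
gripper_width: 1.0
grasp_force: 0.0
```

Emit:
move_arm --targets '[[[100,-0.059,-0.0255,0.008,0],[100,-0.059,-0.0255,0.008,0],[100,-0.059,-0.0255,0.008,0],[100,-0.059,-0.0255,0.008,0],[100,-0.059,-0.0255,0.008,0]]]'

```text
time: 1.13
tool_pos: [0.506, 0.3035, 0.2082]
tool_rot: [0.0, 0.191, 0.982, 0.0]
contact_force: [0.9, -0.1, 0.4]
gripper_width: 1.001
grasp_force: 0.0
```

Emit:
move_arm --targets '[[[100,-0.059,-0.0255,0.008,0],[100,-0.059,-0.0255,0,0],[100,0,0,0,1],[100,0,0,0,1],[100,0,0,0,1]]]'

```text
time: 1.55
tool_pos: [0.5598, 0.2492, 0.2032]
tool_rot: [-0.0, 0.345, 0.939, -0.0]
contact_force: [-0.3, -0.0, -0.5]
gripper_width: 0.999
grasp_force: 0.0
```

Emit:
move_arm --targets '[[[100,0,0,0,1],[100,0,0,0,1],[100,0,0,0,1],[100,0,0,0,1],[100,0,0,0,1]]]'

```text
time: 1.97
tool_pos: [0.5591, 0.2502, 0.2034]
tool_rot: [-0.0, 0.576, 0.818, -0.0]
contact_force: [-0.3, 0.0, 0.3]
gripper_width: 1.0
grasp_force: 0.0
```

Emit:
move_arm --targets '[[[100,0,0,0,1],[100,0,0,0,1],[100,0,0,0,1],[100,0,0,0,1],[100,0,0,0,0.6]]]'

```text
time: 2.38
tool_pos: [0.5591, 0.2502, 0.2034]
tool_rot: [-0.0, 0.754, 0.657, -0.0]
contact_force: [-0.5, 0.1, -0.9]
gripper_width: 1.001
grasp_force: 0.0
```

```bash
python3 -c "
from h import *
plan([.559,.2585,.150],-7.6)"
```

```text
tcp [0.5591 0.2502 0.2034] yaw -7.85 tilt z [-2.e-04 -0.e+00 -1.e+00] t 2.38 F [-0.5  0.1 -0.9] w 1.001
shift in full scales [ 0.0137 -0.0021  0.089 ] rows>= 1.3
turn full scales -0.041
```

Emit:
move_arm --targets '[[[100,0.0137,-0.002,0.03,0],[100,0,0,0.05,0],[100,0,0,0.05,0],[100,0,0,0.04,0],[100,0,0,0.025,0]]]'

```text
time: 2.8
tool_pos: [0.5572, 0.258, 0.0829]
tool_rot: [-0.001, 0.752, 0.659, -0.002]
contact_force: [-0.0, -0.2, -0.1]
gripper_width: 1.001
grasp_force: 0.0
```

```bash
python3 - <<'E'
from h import *
plan([.559,.2585,.086],-7.6)
s=grab_frame("side")[120:220,200:320]; t=grab_frame("top")[130:200,150:240]
a=cv2.resize(s,(480,400),interpolation=0);b=cv2.resize(t,(320,249),interpolation=0); b=cv2.copyMakeBorder(b,0,151,0,0,0)
cv2.imwrite("pics/pre.png",np.hstack([a,b])[:,:,::-1])
E
```

```text
tcp [0.5572 0.258  0.0829] yaw -7.59 tilt z [-0.0045 -0.0015 -1.    ] t 2.8 F [-0.  -0.2 -0.1] w 1.001
shift in full scales [ 0.0013  0.0029 -0.0052] rows>= 0.1
turn full scales 0.002
```

View pics/pre.png

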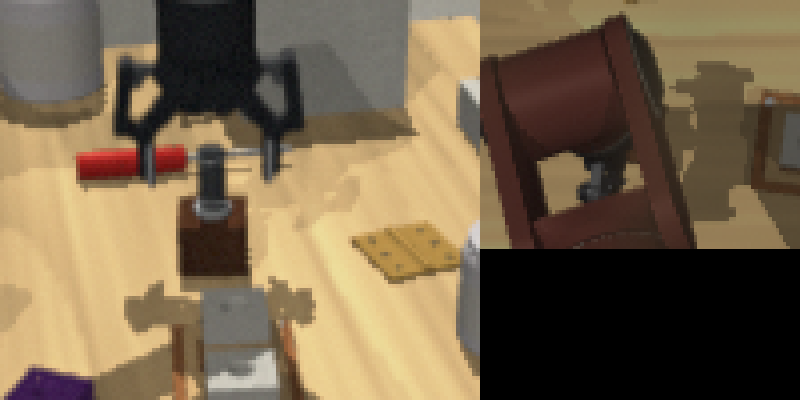

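The fingers straddle the handle: fingers at 148 and 270, handle at 210 in the side crop. I'll close them.

Emit:
move_arm --targets '[[[0,0.0,0.002,-0.005,0],[0,0,0,0,0],[0,0,0,0,0],[0,0,0,0,0],[0,0,0,0,0]]]'

```text
time: 3.32
tool_pos: [0.561, 0.2586, 0.091]
tool_rot: [0.0, 0.752, 0.659, 0.001]
contact_force: [-2.0, 0.9, 2.9]
gripper_width: 0.295
grasp_force: 2.8
```

Emit:
move_arm --targets '[[[0,0,0,0,0],[0,0,0,0,0],[0,0,0,0,0],[0,0,0,0,0],[0,0,0,0,0]]]'

```text
time: 3.73
tool_pos: [0.5608, 0.2587, 0.0909]
tool_rot: [0.0, 0.752, 0.659, 0.001]
contact_force: [-1.6, 0.0, 4.7]
gripper_width: 0.242
grasp_force: 58.7
```

```bash
python3 - <<'E'
from h import *
plan([.559,.2585,.18],-7.6)
E
```

```text
tcp [0.5608 0.2587 0.0909] yaw -7.58 tilt z [ 1.3e-03  6.0e-04 -1.0e+00] t 3.73 F [-1.6  0.   4.7] w 0.242
shift in full scales [-0.0006 -0.0028 -0.1486] rows>= 2.1
turn full scales 0.003
```

Emit:
move_arm --targets '[[[0,0,0,-0.03,0],[0,0,0,-0.05,0],[0,0,0,-0.04,0],[0,0,0,0,0],[0,0,0,0,0]]]'

```text
time: 4.15
tool_pos: [0.5611, 0.2586, 0.1628]
tool_rot: [0.001, 0.752, 0.659, 0.001]
contact_force: [0.5, 0.6, -1.3]
gripper_width: 0.24
grasp_force: 59.3
```

Emit:
move_arm --targets '[[[0,-0.055,0.003,0,0],[0,-0.06,0.003,0,0],[0,-0.06,0.003,0,0],[0,-0.06,0.003,0,0],[0,-0.036,0,0,0]]]'

```text
time: 4.57
tool_pos: [0.5439, 0.0934, 0.1584]
tool_rot: [-0.001, 0.753, 0.658, -0.002]
contact_force: [-0.0, -0.5, -2.1]
gripper_width: 0.239
grasp_force: 59.2
```

Emit:
move_arm --targets '[[[0,0,0,0,0],[0,0,0,0,0],[0,0,0,0,0]]]'

```text
time: 4.82
tool_pos: [0.545, 0.0965, 0.1597]
tool_rot: [-0.001, 0.752, 0.659, -0.001]
contact_force: [0.4, -0.4, -2.8]
gripper_width: 0.241
grasp_force: 59.2
```

```bash
python3 - <<'E'
from h import *
plan([.5466,.0964,.163],-7.6)
im=grab_frame("side"); cv2.imwrite("side_a.png",im[:,:,::-1])
p=state()["tool_pos"]; print([proj("side",[p[0],p[1],p[2]-k]).round(1) for k in (.0819,.0459,.03)], proj("side",[.5466,.0964,.057]).round(1))
cv2.imwrite("pics/n1.png",cv2.resize(im[135:235,215:315][:,:,::-1],(600,600),interpolation=0))
E
```

```text
tcp [0.545  0.0965 0.1597] yaw -7.6 tilt z [-2.9e-03  3.0e-04 -1.0e+00] t 4.82 F [ 0.4 -0.4 -2.8] w 0.241
shift in full scales [ 0.0002  0.0027 -0.0055] rows>= 0.1
turn full scales 0.0
[array([257.6, 188.9]), array([257.3, 177.6]), array([257.3, 172.5])] [258.2 195.4]
```

View pics/n1.png

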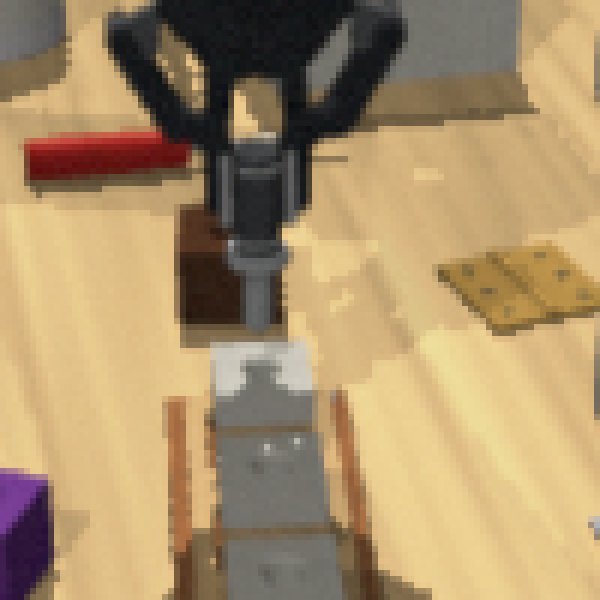

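The pin hangs straight, its tip at about (258,190), and block 1's bore is right below at (258,196). I'll refine numerically.

```bash
python3 - <<'E'
from h import *
a=cv2.imread("side_a.png",0).astype(int)
print("cols 248..270"); 
for r in range(174,196): print(r,a[r,248:271])
b=cv2.imread("pics/crs.png",0)[2::5,2::5].astype(int)
for y0,y1,x0,x1 in((43,50,28,39),(59,66,29,42),(76,85,30,45)):
    p=b[y0:y1,x0:x1]; w=np.clip(np.percentile(p,80)-12-p,0,60); ys,xs=np.mgrid[y0:y1,x0:x1]
    uv=(225+(w*xs).sum()/w.sum(),150+(w*ys).sum()/w.sum()); print("bore side",np.round(uv,2),onz("side",uv,.057).round(4))
t=cv2.imread("pics/crt.png",0); t=cv2.resize(t,(150,75),interpolation=0).astype(int)
for x,y in((71.7,24.1),(97.4,27.5),(122.5,30.8)):
    x0,y0=int(round(x))-4,int(round(y))-4; p=t[y0:y0+9,x0:x0+9]; w=np.clip(np.percentile(p,80)-12-p,0,60); ys,xs=np.mgrid[y0:y0+9,x0:x0+9]
    w=w*((xs-x)**2+(ys-y)**2<16); uv=(170+(w*xs).sum()/w.sum(),145+(w*ys).sum()/w.sum()); print("bore top",np.round(uv,2),onz("top",uv,.057).round(4))
E
```

```text
cols 248..270
174 [ 58  58  49  39  43  68  60  43  40  42  44  36  37  80 206 214 212 211
 208 199 183 182 183]
175 [ 59  59  57  59  77 153  93  72  70  65  66  65  73  71 172 206 211 210
 206 209 201 201 200]
176 [ 57  58  61  61  76 122  77  62  70  70  66  61  52  58 114 159 191 194
 194 208 205 205 205]
177 [ 41  40  39  43  61  96  85  63  59  58  54  57  63  84  95 136 182 188
 189 208 207 205 207]
178 [ 36  31  32  34  54  92 101  98  95  94  92  94  94  89  92 149 183 188
 189 207 208 205 203]
179 [ 33  33  31  35  39  72  99  97 101 101  98 100  95  90 126 176 185 188
 191 210 210 207 204]
180 [ 34  34  35  32  32  40  62  71  93  95  94  88  69  71 167 184 185 186
 190 209 212 206 206]
181 [ 35  33  35  31  37  36  37  56  81  86  85  80  51  60 173 182 183 186
 187 195 209 207 189]
182 [ 35  35  36  32  28  35  32  57  91  94  96  82  52  52 140 180 183 185
 185 190 193 191 184]
183 [ 36  35  35  34  34  31  35  59  94  98  94  86  52  59 161 183 183 184
 187 187 190 188 185]
184 [ 29  30  33  38  34  31  35  61  94 100  98  86  55  47 127 177 184 183
 185 187 190 188 18
[... 688 characters left out ...]
87 188]
192 [118 125 166 172 169 171 186 188 190 191 188 171 166 167 166 180 199 203
 207 208 187 187 187]
193 [188 189 197 198 197 196 198 204 201 202 198 181 175 177 179 196 202 203
 206 204 188 186 187]
194 [198 199 200 199 198 199 202 198 184 185 176 171 173 194 197 199 202 201
 203 204 196 185 186]
195 [198 197 182 195 198 198 199 171 139 141 136 137 154 175 198 199 199 199
 200 203 188 184 184]
bore side [257.98 195.96] [0.5454 0.0933 0.057 ]
bore side [259.66 211.83] [0.5345 0.0138 0.057 ]
bore side [261.71 229.8 ] [ 0.5242 -0.0645  0.057 ]
bore top [242.17 169.89] [0.5441 0.095  0.057 ]
bore top [267.96 173.35] [0.5329 0.0142 0.057 ]
bore top [292.41 176.52] [ 0.5227 -0.0623  0.057 ]
```

Emit:
move_arm --targets '[[[0,-0.0015,0.0015,0.01,0],[0,0,0,0.015,0],[0,0,0,0.005,0],[0,0,0,0,0]]]'

```text
time: 5.2
tool_pos: [0.5455, 0.0957, 0.1413]
tool_rot: [-0.001, 0.752, 0.659, -0.001]
contact_force: [0.5, 0.6, -2.0]
gripper_width: 0.241
grasp_force: 59.2
```

Emit:
move_arm --targets '[[[0,0,0,0.004,0],[0,0,0,0.003,0],[0,0,0,0.003,0],[0,0,0,0,0]]]'

```text
time: 5.53
tool_pos: [0.5465, 0.0952, 0.1372]
tool_rot: [-0.0, 0.752, 0.659, -0.0]
contact_force: [-0.5, 0.3, -0.9]
gripper_width: 0.239
grasp_force: 59.2
```

Emit:
move_arm --targets '[[[0,0,0,0.004,0],[0,0,0,0.004,0],[0,0,0,0.002,0],[0,0,0,0,0]]]'

```text
time: 5.87
tool_pos: [0.5464, 0.0952, 0.1311]
tool_rot: [-0.0, 0.752, 0.659, -0.0]
contact_force: [-0.4, -0.5, -1.0]
gripper_width: 0.239
grasp_force: 59.3
```

Emit:
move_arm --targets '[[[0,0,0,0.005,0],[0,0,0,0.005,0],[0,0,0,0.002,0],[0,0,0,0,0]]]'

```text
time: 6.2
tool_pos: [0.5464, 0.0952, 0.1236]
tool_rot: [-0.0, 0.752, 0.659, -0.0]
contact_force: [-0.0, -0.7, -2.3]
gripper_width: 0.241
grasp_force: 59.3
```

Emit:
move_arm --targets '[[[0,0,0,0.003,0],[0,0,0,0.003,0],[0,0,0,0,0]]]'

```text
time: 6.45
tool_pos: [0.5465, 0.0952, 0.1203]
tool_rot: [-0.0, 0.752, 0.659, -0.0]
contact_force: [-0.1, -1.1, -2.9]
gripper_width: 0.241
grasp_force: 59.3
```

Emit:
move_arm --targets '[[[0,0,0,0.004,0],[0,0,0,0.003,0],[0,0,0,0,0]]]'

```text
time: 6.7
tool_pos: [0.5464, 0.0952, 0.116]
tool_rot: [-0.0, 0.752, 0.659, -0.0]
contact_force: [-0.6, 0.2, -1.9]
gripper_width: 0.243
grasp_force: 59.3
```

Emit:
move_arm --targets '[[[0,0,0,0.003,0],[0,0,0,0.003,0],[0,0,0,0,0]]]'

```text
time: 6.95
tool_pos: [0.5464, 0.0952, 0.1124]
tool_rot: [-0.0, 0.752, 0.659, -0.0]
contact_force: [-0.8, 0.7, -1.9]
gripper_width: 0.245
grasp_force: 59.3
```

Emit:
move_arm --targets '[[[0,0,0,0.005,0],[0,0,0,0.005,0],[0,0,0,0.002,0],[0,0,0,0,0]]]'

```text
time: 7.28
tool_pos: [0.5464, 0.0952, 0.1051]
tool_rot: [-0.0, 0.752, 0.659, -0.0]
contact_force: [0.3, -0.0, -1.6]
gripper_width: 0.241
grasp_force: 59.3
```

Emit:
move_arm --targets '[[[0,0,0,0.002,0],[0,0,0,0.002,0],[0,0,0,0,0]]]'

```text
time: 7.53
tool_pos: [0.5466, 0.0952, 0.1031]
tool_rot: [-0.0, 0.752, 0.659, -0.0]
contact_force: [0.6, -0.1, -1.9]
gripper_width: 0.238
grasp_force: 59.3
```

Emit:
move_arm --targets '[[[0,0,0,0.001,0],[0,0,0,0.001,0],[0,0,0,0,0]]]'

```text
time: 7.78
tool_pos: [0.547, 0.0953, 0.1029]
tool_rot: [0.0, 0.752, 0.659, 0.0]
contact_force: [-1.7, -0.5, 2.5]
gripper_width: 0.243
grasp_force: 59.7
```

Nest 1's block is clear: flange home at 36 mm depth with light contact. Next I go to nest 2.

Emit:
move_arm --targets '[[[0,0,0,-0.02,0],[0,0,0,-0.04,0],[0,0,0,-0.03,0],[0,0,0,0,0]]]'

```text
time: 8.12
tool_pos: [0.5496, 0.0954, 0.1614]
tool_rot: [0.003, 0.752, 0.659, 0.004]
contact_force: [0.7, -0.2, -0.2]
gripper_width: 0.241
grasp_force: 59.3
```

Emit:
move_arm --targets '[[[0,-0.035,0,0,0],[0,-0.05,0,0,0],[0,-0.045,0,0,0],[0,0,0,0,0],[0,0,0,0,0]]]'

```text
time: 8.53
tool_pos: [0.5359, 0.017, 0.1553]
tool_rot: [-0.0, 0.753, 0.658, -0.0]
contact_force: [0.2, 0.4, -2.4]
gripper_width: 0.239
grasp_force: 59.3
```

```bash
python3 -c "
from h import *
plan([.5358,.0159,.141],-7.6)"
```

```text
tcp [0.5359 0.017  0.1553] yaw -7.73 tilt z [-8.e-04  4.e-04 -1.e+00] t 8.53 F [ 0.2  0.4 -2.4] w 0.239
shift in full scales [-0.0019  0.0001  0.0238] rows>= 0.3
turn full scales -0.022
```

Emit:
move_arm --targets '[[[0,-0.0018,0,0.008,0],[0,0,0,0.012,0],[0,0,0,0.004,0],[0,0,0,0,0]]]'

```text
time: 8.87
tool_pos: [0.5353, 0.0176, 0.1399]
tool_rot: [-0.001, 0.752, 0.659, -0.001]
contact_force: [0.0, 0.5, -1.7]
gripper_width: 0.24
grasp_force: 59.3
```

Emit:
move_arm --targets '[[[0,0,0,0.004,0],[0,0,0,0.004,0],[0,0,0,0.003,0],[0,0,0,0,0]]]'

```text
time: 9.2
tool_pos: [0.5364, 0.0168, 0.1352]
tool_rot: [0.0, 0.752, 0.659, 0.0]
contact_force: [-0.3, -0.8, -1.1]
gripper_width: 0.244
grasp_force: 59.5
```

Emit:
move_arm --targets '[[[0,0,0,0.004,0],[0,0,0,0.004,0],[0,0,0,0.003,0],[0,0,0,0,0]]]'

```text
time: 9.53
tool_pos: [0.5358, 0.0169, 0.1276]
tool_rot: [-0.0, 0.752, 0.659, -0.0]
contact_force: [0.1, -1.2, -1.6]
gripper_width: 0.241
grasp_force: 59.4
```

Emit:
move_arm --targets '[[[0,0,0,0.004,0],[0,0,0,0.003,0],[0,0,0,0,0]]]'

```text
time: 9.78
tool_pos: [0.536, 0.0169, 0.1237]
tool_rot: [-0.0, 0.752, 0.659, -0.0]
contact_force: [-0.6, -0.4, -2.3]
gripper_width: 0.236
grasp_force: 59.4
```

Emit:
move_arm --targets '[[[0,0,0,0.004,0],[0,0,0,0.003,0],[0,0,0,0,0]]]'

```text
time: 10.03
tool_pos: [0.536, 0.0169, 0.1196]
tool_rot: [-0.0, 0.752, 0.659, -0.0]
contact_force: [-0.7, -0.3, -2.0]
gripper_width: 0.239
grasp_force: 59.4
```

Past 18 mm with no resistance, so I continue carefully to home.

Emit:
move_arm --targets '[[[0,0,0,0.004,0],[0,0,0,0.003,0],[0,0,0,0,0]]]'

```text
time: 10.28
tool_pos: [0.536, 0.0169, 0.1154]
tool_rot: [-0.0, 0.752, 0.659, -0.0]
contact_force: [0.3, 0.1, -1.6]
gripper_width: 0.239
grasp_force: 59.4
```

Emit:
move_arm --targets '[[[0,0,0,0.005,0],[0,0,0,0.005,0],[0,0,0,0.001,0],[0,0,0,0,0]]]'

```text
time: 10.62
tool_pos: [0.536, 0.017, 0.1088]
tool_rot: [-0.0, 0.752, 0.659, -0.0]
contact_force: [0.6, -0.3, -1.3]
gripper_width: 0.242
grasp_force: 59.4
```

Emit:
move_arm --targets '[[[0,0,0,0.003,0],[0,0,0,0.003,0],[0,0,0,0.001,0],[0,0,0,0,0]]]'

```text
time: 10.95
tool_pos: [0.5361, 0.0169, 0.1048]
tool_rot: [-0.0, 0.752, 0.659, -0.0]
contact_force: [-0.6, 0.2, -2.5]
gripper_width: 0.243
grasp_force: 59.4
```

Emit:
move_arm --targets '[[[0,0,0,0.002,0],[0,0,0,0.0015,0],[0,0,0,0.001,0],[0,0,0,0,0]]]'

```text
time: 11.28
tool_pos: [0.5365, 0.0168, 0.1029]
tool_rot: [0.0, 0.752, 0.659, 0.0]
contact_force: [-1.8, 0.2, 0.4]
gripper_width: 0.245
grasp_force: 60.0
```

Nest 2's block is clear too (home at the same height). Now nest 3.

Emit:
move_arm --targets '[[[0,0,0,-0.02,0],[0,0,0,-0.04,0],[0,0,0,-0.03,0],[0,0,0,0,0]]]'

```text
time: 11.62
tool_pos: [0.5392, 0.0166, 0.1618]
tool_rot: [0.003, 0.752, 0.659, 0.003]
contact_force: [1.0, 0.2, -0.3]
gripper_width: 0.24
grasp_force: 59.1
```

Emit:
move_arm --targets '[[[0,-0.035,0,0,0],[0,-0.05,0,0,0],[0,-0.045,0,0,0],[0,0,0,0,0],[0,0,0,0,0]]]'

```text
time: 12.03
tool_pos: [0.5255, -0.0613, 0.1557]
tool_rot: [-0.0, 0.753, 0.658, -0.0]
contact_force: [-0.3, -0.2, -1.8]
gripper_width: 0.236
grasp_force: 59.1
```

```bash
python3 -c "
from h import *
plan([.5254,-.0628,.141],-7.6)"
```

```text
tcp [ 0.5255 -0.0613  0.1557] yaw -7.73 tilt z [-7.e-04  6.e-04 -1.e+00] t 12.03 F [-0.3 -0.2 -1.8] w 0.236
shift in full scales [-0.0025  0.0003  0.0245] rows>= 0.4
turn full scales -0.022
```

Emit:
move_arm --targets '[[[0,-0.0025,0,0.008,0],[0,0,0,0.012,0],[0,0,0,0.004,0],[0,0,0,0,0]]]'

```text
time: 12.37
tool_pos: [0.5248, -0.061, 0.1402]
tool_rot: [-0.001, 0.752, 0.659, -0.001]
contact_force: [-0.9, 0.3, -1.4]
gripper_width: 0.241
grasp_force: 59.1
```

Emit:
move_arm --targets '[[[0,0,0,0.004,0],[0,0,0,0.004,0],[0,0,0,0.003,0],[0,0,0,0,0]]]'

```text
time: 12.7
tool_pos: [0.5256, -0.0619, 0.1351]
tool_rot: [-0.0, 0.752, 0.659, -0.0]
contact_force: [-0.1, -0.6, -1.7]
gripper_width: 0.242
grasp_force: 59.4
```

Emit:
move_arm --targets '[[[0,0,0,0.003,0],[0,0,0,0.003,0],[0,0,0,0.002,0],[0,0,0,0,0]]]'

```text
time: 13.03
tool_pos: [0.5255, -0.062, 0.1302]
tool_rot: [-0.0, 0.752, 0.659, -0.0]
contact_force: [-0.4, -0.8, -2.4]
gripper_width: 0.241
grasp_force: 59.4
```

Entering. From here I use small steps toward the possible stop at about 0.121.

Emit:
move_arm --targets '[[[0,0,0,0.004,0],[0,0,0,0.004,0],[0,0,0,0.003,0],[0,0,0,0,0]]]'

```text
time: 13.37
tool_pos: [0.5255, -0.0619, 0.1233]
tool_rot: [-0.0, 0.752, 0.659, -0.0]
contact_force: [-0.2, -0.3, -2.0]
gripper_width: 0.242
grasp_force: 59.4
```

Emit:
move_arm --targets '[[[0,0,0,0.0015,0],[0,0,0,0.0015,0],[0,0,0,0,0]]]'

```text
time: 13.62
tool_pos: [0.5257, -0.062, 0.1221]
tool_rot: [-0.0, 0.752, 0.659, 0.0]
contact_force: [-1.1, -0.1, -2.8]
gripper_width: 0.241
grasp_force: 59.4
```

Emit:
move_arm --targets '[[[0,0,0,0.0015,0],[0,0,0,0.0015,0],[0,0,0,0,0]]]'

```text
time: 13.87
tool_pos: [0.5259, -0.062, 0.1208]
tool_rot: [0.0, 0.752, 0.659, 0.0]
contact_force: [-0.7, 0.1, 0.9]
gripper_width: 0.237
grasp_force: 59.8
```

Emit:
move_arm --targets '[[[0,0,0,0.0015,0],[0,0,0,0.001,0],[0,0,0,0,0]]]'

```text
time: 14.12
tool_pos: [0.5261, -0.0621, 0.1205]
tool_rot: [0.0, 0.752, 0.659, -0.0]
contact_force: [-4.7, 0.3, 8.3]
gripper_width: 0.241
grasp_force: 60.6
```

Nest 3's block stopped the gauge at 18 mm with about 10 N, so it is the clogged one. I lift and carry the gauge back to the stand.

Emit:
move_arm --targets '[[[0,0,0,-0.015,0],[0,0,0,-0.03,0],[0,0,0,-0.03,0],[0,0.02,0,0,0],[0,0.05,-0.0015,0,0]]]'

```text
time: 14.53
tool_pos: [0.5317, -0.0216, 0.1655]
tool_rot: [0.002, 0.754, 0.657, 0.001]
contact_force: [0.2, 0.4, -2.5]
gripper_width: 0.239
grasp_force: 59.4
```

Emit:
move_arm --targets '[[[0,0.06,-0.0015,0,0],[0,0.06,-0.0015,0,0],[0,0.06,-0.0015,0,0],[0,0.06,-0.0015,0,0],[0,0.06,-0.0015,0,0]]]'

```text
time: 14.95
tool_pos: [0.5491, 0.1614, 0.163]
tool_rot: [-0.0, 0.752, 0.659, 0.0]
contact_force: [-0.4, -0.1, -2.3]
gripper_width: 0.246
grasp_force: 59.4
```

Emit:
move_arm --targets '[[[0,0.06,-0.0015,0,0],[0,0.06,-0.0015,0,0],[0,0.035,-0.0015,0,0],[0,0,0,0,0],[0,0,0,0,0]]]'

```text
time: 15.37
tool_pos: [0.5585, 0.253, 0.1628]
tool_rot: [-0.0, 0.751, 0.66, -0.001]
contact_force: [0.2, 0.1, -1.8]
gripper_width: 0.242
grasp_force: 59.4
```

```bash
python3 -c "
from h import *
plan([.5608,.2587,.137],-7.6)"
```

```text
tcp [0.5585 0.253  0.1628] yaw -7.44 tilt z [-1.3e-03 -3.0e-04 -1.0e+00] t 15.37 F [ 0.2  0.1 -1.8] w 0.242
shift in full scales [0.01   0.0027 0.0429] rows>= 0.6
turn full scales 0.027
```

Emit:
move_arm --targets '[[[0,0.01,0.0025,0.01,0],[0,0,0,0.02,0],[0,0,0,0.012,0],[0,0,0,0,0]]]'

```text
time: 15.7
tool_pos: [0.5598, 0.2557, 0.135]
tool_rot: [-0.001, 0.753, 0.658, -0.003]
contact_force: [-0.8, -0.1, -2.4]
gripper_width: 0.241
grasp_force: 59.3
```

Emit:
move_arm --targets '[[[0,0,0,0.008,0],[0,0,0,0.01,0],[0,0,0,0.006,0],[0,0,0,0,0]]]'

```text
time: 16.03
tool_pos: [0.561, 0.2567, 0.1231]
tool_rot: [-0.0, 0.752, 0.659, -0.001]
contact_force: [-0.3, 0.3, -2.3]
gripper_width: 0.238
grasp_force: 59.3
```

Emit:
move_arm --targets '[[[0,0.003,0,0.006,0],[0,0,0,0.01,0],[0,0,0,0.01,0],[0,0,0,0.006,0],[0,0,0,0,0]]]'

```text
time: 16.45
tool_pos: [0.561, 0.2586, 0.1035]
tool_rot: [-0.0, 0.752, 0.659, -0.001]
contact_force: [-0.2, -0.4, -1.4]
gripper_width: 0.243
grasp_force: 59.3
```

Emit:
move_arm --targets '[[[0,0,0,0.006,0],[0,0,0,0.006,0],[0,0,0,0.003,0],[0,0,0,0,0]]]'

```text
time: 16.78
tool_pos: [0.5615, 0.2588, 0.0954]
tool_rot: [-0.0, 0.752, 0.659, -0.0]
contact_force: [0.0, 1.1, -1.9]
gripper_width: 0.24
grasp_force: 59.3
```

Emit:
move_arm --targets '[[[0,0,0,0.003,0],[0,0,0,0.003,0],[0,0,0,0.001,0],[0,0,0,0,0]]]'

```text
time: 17.12
tool_pos: [0.5617, 0.2588, 0.0917]
tool_rot: [-0.0, 0.752, 0.659, -0.0]
contact_force: [-0.1, 0.0, -1.1]
gripper_width: 0.244
grasp_force: 59.3
```

Emit:
move_arm --targets '[[[0,0,0,0.0005,0],[0,0,0,0.0005,0],[0,0,0,0,0]]]'

```text
time: 17.37
tool_pos: [0.5619, 0.2589, 0.0913]
tool_rot: [0.0, 0.752, 0.659, 0.0]
contact_force: [0.3, 0.1, -1.8]
gripper_width: 0.238
grasp_force: 59.3
```

Emit:
move_arm --targets '[[[0,0,0,0.0005,0],[100,0,0,0,0],[100,0,0,0,0],[100,0,0,0,0],[100,0,0,0,0]]]'

```text
time: 17.78
tool_pos: [0.5621, 0.259, 0.0914]
tool_rot: [0.0, 0.752, 0.659, 0.0]
contact_force: [-0.4, 0.4, 0.6]
gripper_width: 0.803
grasp_force: 0.0
```

Emit:
move_arm --targets '[[[100,0,0,0,0],[100,0,0,0,0],[100,0,0,-0.02,0],[100,0,0,-0.05,0],[100,0,0,-0.06,0]]]'

```text
time: 18.2
tool_pos: [0.5599, 0.2582, 0.1674]
tool_rot: [-0.001, 0.752, 0.659, -0.003]
contact_force: [0.7, -0.1, -0.7]
gripper_width: 1.0
grasp_force: 0.0
```

Emit:
move_arm --targets '[[[100,0,0,-0.03,0],[100,-0.04,0,0,0],[100,-0.06,0.0015,0,0],[100,-0.06,0.0015,0,0],[100,-0.06,0.0015,0,0]]]'

```text
time: 18.62
tool_pos: [0.547, 0.1267, 0.1884]
tool_rot: [0.001, 0.752, 0.659, 0.001]
contact_force: [-0.2, -0.7, -0.6]
gripper_width: 0.999
grasp_force: 0.0
```

Emit:
move_arm --targets '[[[100,-0.06,0.0015,0,0],[100,-0.06,0.0015,0,0],[100,-0.06,0.0015,0,0],[100,-0.06,0.0015,0,0],[100,-0.06,0.0015,0,0]]]'

```text
time: 19.03
tool_pos: [0.5275, -0.053, 0.1883]
tool_rot: [0.001, 0.752, 0.659, 0.0]
contact_force: [-0.1, 0.6, 0.6]
gripper_width: 1.0
grasp_force: 0.0
```

Emit:
move_arm --targets '[[[100,-0.017,0,0,0],[100,0,0,0,0],[100,0,0,0,0]]]'

```text
time: 19.28
tool_pos: [0.5266, -0.0614, 0.1877]
tool_rot: [0.0, 0.753, 0.658, 0.0]
contact_force: [-0.2, 1.0, -0.8]
gripper_width: 1.001
grasp_force: 0.0
```

```bash
python3 - <<'E'
from h import *
plan([.5254,-.0625,.15],-7.7)
im=grab_frame("side"); cv2.imwrite("pics/n3.png",cv2.resize(im[120:260,200:340][:,:,::-1],(600,600),interpolation=0))
E
```

```text
tcp [ 0.5266 -0.0614  0.1877] yaw -7.66 tilt z [ 8.e-04  5.e-04 -1.e+00] t 19.28 F [-0.2  1.  -0.8] w 1.001
shift in full scales [-0.0021 -0.0017  0.0628] rows>= 0.9
turn full scales 0.007
```

View pics/n3.png

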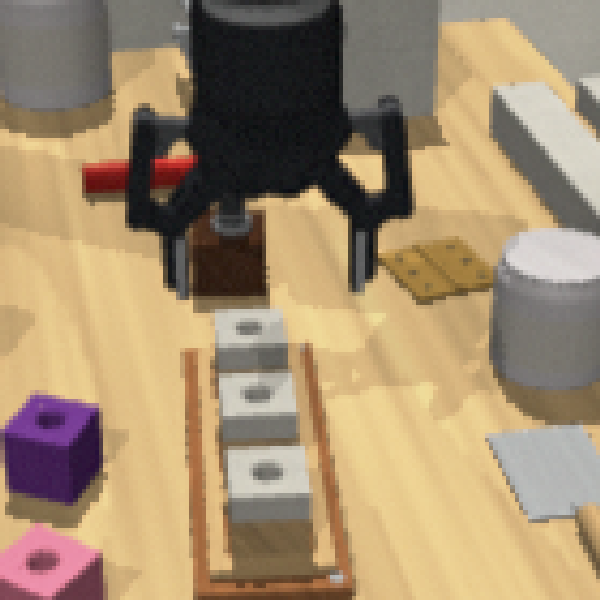

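The gauge is parked (flange on the stand, at (232,222)). All three blocks are upright, with the clogged one at (268,472) and the fingers straddling its row. I descend and grasp.

Emit:
move_arm --targets '[[[100,-0.002,-0.0015,0.03,0],[100,0,0,0.06,0],[100,0,0,0.06,0],[100,0,0,0.04,0],[100,0,0,0.015,0]]]'

```text
time: 19.75
tool_pos: [0.5224, -0.0599, 0.0595]
tool_rot: [-0.003, 0.752, 0.66, -0.002]
contact_force: [-0.8, 0.2, -0.5]
gripper_width: 1.005
grasp_force: 0.0
```

Emit:
move_arm --targets '[[[100,0,0,0.012,0],[100,0,0,0.012,0],[100,0,0,0,0],[100,0,0,0,0]]]'

```text
time: 20.08
tool_pos: [0.5264, -0.0625, 0.0509]
tool_rot: [0.001, 0.752, 0.659, 0.001]
contact_force: [-0.6, -0.5, 0.1]
gripper_width: 0.999
grasp_force: 0.0
```

```bash
python3 -c "
from h import *
plan([.5254,-.0625,.05],-7.7)"
```

```text
tcp [ 0.5264 -0.0625  0.0509] yaw -7.56 tilt z [ 2.1e-03 -5.0e-04 -1.0e+00] t 20.08 F [-0.6 -0.5  0.1] w 0.999
shift in full scales [-0.0003 -0.0017  0.0015] rows>= 0.0
turn full scales 0.023
```

Close, let it settle, then a small lift.

Emit:
move_arm --targets '[[[0,0,-0.001,0,0],[0,0,0,0,0],[0,0,0,0,0],[0,0,0,0,0],[0,0,0,0,0]]]'

```text
time: 20.5
tool_pos: [0.5256, -0.0628, 0.0508]
tool_rot: [0.001, 0.752, 0.659, 0.001]
contact_force: [0.9, -0.5, 4.9]
gripper_width: 0.522
grasp_force: 62.9
```

Emit:
move_arm --targets '[[[0,0,0,0,0],[0,0,0,0,0],[0,0,0,0,0]]]'

```text
time: 20.75
tool_pos: [0.5256, -0.0628, 0.0507]
tool_rot: [0.001, 0.752, 0.659, 0.0]
contact_force: [-0.5, -0.4, 6.1]
gripper_width: 0.527
grasp_force: 63.1
```

Emit:
move_arm --targets '[[[0,0,0,-0.015,0],[0,0,0,-0.035,0],[0,0,0,-0.04,0],[0,0,0,-0.027,0],[0,-0.02,0,0,0]]]'

```text
time: 21.17
tool_pos: [0.5254, -0.074, 0.1239]
tool_rot: [0.003, 0.752, 0.66, 0.002]
contact_force: [0.4, -0.6, -0.1]
gripper_width: 0.529
grasp_force: 62.5
```

Emit:
move_arm --targets '[[[0,-0.05,0.002,0,0],[0,-0.055,0.002,0,0],[0,-0.06,0.002,0,0],[0,-0.06,0.002,0,0],[0,-0.06,0.002,0,0]]]'

```text
time: 21.58
tool_pos: [0.5049, -0.2463, 0.1183]
tool_rot: [-0.001, 0.752, 0.659, -0.0]
contact_force: [0.4, -0.3, -0.3]
gripper_width: 0.53
grasp_force: 62.4
```

Emit:
move_arm --targets '[[[0,-0.05,0.002,0,0],[0,-0.04,0.002,0,0],[0,-0.018,0,0,0],[0,0,0,0,0],[0,0,0,0,0]]]'

```text
time: 22.0
tool_pos: [0.4995, -0.3089, 0.1187]
tool_rot: [-0.001, 0.753, 0.658, 0.0]
contact_force: [-0.6, 0.0, -0.3]
gripper_width: 0.53
grasp_force: 62.4
```

```bash
python3 - <<'E'
from h import *
plan([.5011,-.3095,.05],-9)
im=grab_frame("side"); cv2.imwrite("pics/tr.png",cv2.resize(im[170:384,170:390][:,:,::-1],(617,600),interpolation=0))
E
```

```text
tcp [ 0.4995 -0.3089  0.1187] yaw -7.65 tilt z [-0.0016  0.0018 -1.    ] t 22.0 F [-0.6  0.  -0.3] w 0.53
shift in full scales [-0.0009  0.0029  0.1144] rows>= 1.6
turn full scales 0.225
```

View pics/tr.png

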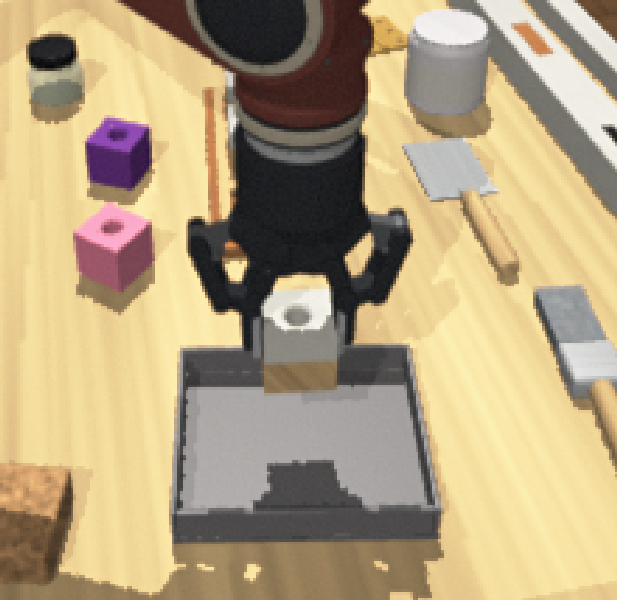

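The block hangs level at (300,340), centred over the tray (edges at 180 and 430). I lower it.

Emit:
move_arm --targets '[[[0,-0.001,0.002,0.015,0],[0,0,0,0.035,0],[0,0,0,0.035,0],[0,0,0,0.02,0],[0,0,0,0.008,0]]]'

```text
time: 22.47
tool_pos: [0.5, -0.3075, 0.0486]
tool_rot: [-0.003, 0.752, 0.659, -0.0]
contact_force: [0.6, -0.1, -1.6]
gripper_width: 0.532
grasp_force: 62.4
```

Emit:
move_arm --targets '[[[0,0,0,0.002,0],[0,0,0,0,0],[0,0,0,0,0]]]'

```text
time: 22.72
tool_pos: [0.5023, -0.3103, 0.052]
tool_rot: [0.001, 0.752, 0.659, 0.0]
contact_force: [0.4, -0.3, 0.5]
gripper_width: 0.528
grasp_force: 62.4
```

Emit:
move_arm --targets '[[[0,0,0,0.004,0],[0,0,0,0.004,0],[0,0,0,0.003,0],[0,0,0,0,0]]]'

```text
time: 23.05
tool_pos: [0.5013, -0.3099, 0.044]
tool_rot: [-0.0, 0.752, 0.659, -0.0]
contact_force: [0.8, 0.7, -1.2]
gripper_width: 0.531
grasp_force: 62.4
```

Emit:
move_arm --targets '[[[0,0,0,0.0015,0],[0,0,0,0.0015,0],[0,0,0,0.001,0],[0,0,0,0,0]]]'

```text
time: 23.38
tool_pos: [0.5016, -0.3101, 0.0428]
tool_rot: [-0.0, 0.752, 0.659, -0.0]
contact_force: [-3.4, 1.4, 5.0]
gripper_width: 0.529
grasp_force: 63.0
```

The block touches the floor at 0.0428, as expected. I release and retreat.

Emit:
move_arm --targets '[[[60,0,0,0,0],[60,0,0,0,0],[90,0,0,0,0],[90,0,0,0,0],[90,0,0,0,0]]]'

```text
time: 23.8
tool_pos: [0.5014, -0.3099, 0.0417]
tool_rot: [-0.0, 0.752, 0.659, -0.0]
contact_force: [0.4, 0.6, -0.1]
gripper_width: 0.899
grasp_force: 0.0
```

Emit:
move_arm --targets '[[[90,0,0,-0.02,0],[90,0,0,-0.05,0],[90,0,0,-0.06,0],[90,0,0,-0.06,0],[90,0,0,-0.06,0]]]'

```text
time: 24.22
tool_pos: [0.5012, -0.3097, 0.1942]
tool_rot: [0.0, 0.752, 0.659, 0.0]
contact_force: [0.7, -0.9, 0.2]
gripper_width: 0.9
grasp_force: 0.0
```

Emit:
move_arm --targets '[[[90,-0.06,0,0,0],[90,-0.06,0,0,0],[90,-0.06,0,0,0],[90,0,0,0,0],[90,0,0,0,0]]]'

```text
time: 24.63
tool_pos: [0.4867, -0.4186, 0.1926]
tool_rot: [0.0, 0.753, 0.658, 0.0]
contact_force: [0.7, -0.7, -0.4]
gripper_width: 0.898
grasp_force: 0.0
```

```bash
python3 - <<'E'
from h import *
plan([.5011,-.3095,.05])
im=grab_frame("side"); im2=grab_frame("top")
a=cv2.resize(im[130:384,150:400],(0,0),fx=1.6,fy=1.6,interpolation=2); b=cv2.resize(im2[130:240,160:420],(400,169),interpolation=2); b=cv2.copyMakeBorder(b,0,a.shape[0]-169,0,0,0)
cv2.imwrite("pics/end.png",np.hstack([a,b])[:,:,::-1])
E
```

```text
tcp [ 0.4867 -0.4186  0.1926] yaw -7.74 tilt z [ 6.e-04 -3.e-04 -1.e+00] t 24.63 F [ 0.7 -0.7 -0.4] w 0.898
shift in full scales [ 0.1834 -0.0009  0.2377] rows>= 4.3
```

View pics/end.png

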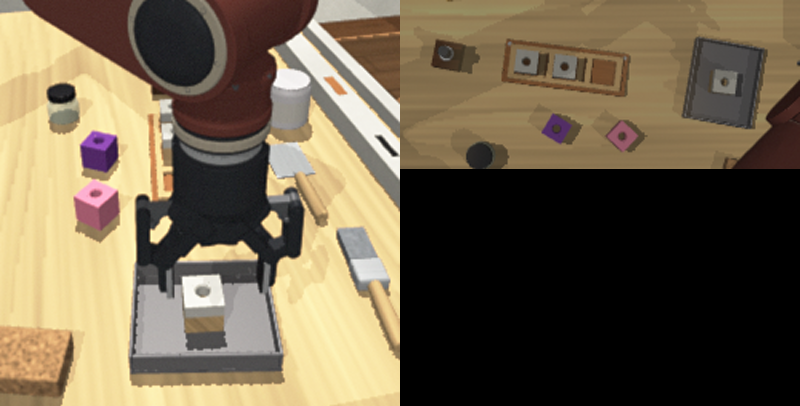

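The top view shows the block upright in the middle of the tray at (725,82). The two good blocks are in their nests at (527,62) and (565,67), and the gauge is upright in its stand at (447,53). The arm is clear, so I hand in.

```bash
python3 -c "
from plant import job
print(job.job_done())"
```

```text
the job is handed in; nothing more can be done
None
```

The job is handed in, though no verdict came back: the gauge went home in nests 1 and 2 and was stopped 18 mm down in nest 3, so it is back upright in its stand and the nest 3 block stands upright on the rework tray floor.

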